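# Slide the microscope's light rod home in its ring holder

### The job

Take the light rod out of its rest and pass it, nose first, through the row of ever narrower rings of the ring holder until the last, narrowest ring stops it. Press it against that ring with a light steady push for about half a second, gently and never hard, then let go so that it stays lying in the three wider rings with its nose out well behind the third. Leave the dish, the bottle and the jar alone.

Things in the scene. Friction and masses are not known exactly. Their poses are not given: they have to be found in the camera images.
- rod_grip (a point): centre of the black grip sleeve (24 mm diameter, 36 mm long) at the rear of the loose light rod (about 0.12 kg), on its axis. +x runs along the rod to its nose: the sleeve ends 18 mm ahead of this point, then follows 120 mm of steel shaft, 15 mm in diameter, its last 2 mm chamfered to 11 mm
- rod_tip (a point): centre of the flat nose of the light rod, on its axis, 138 mm ahead of rod_grip; +x points out of the nose
- rest (a point): the white fixed rest (base 115 x 56 x 8 mm), this point on the rod's axis 45 mm above the table, +x towards the nose. The shaft lies level in two 8 mm wide V supports, 47 mm high, the first 12 mm and the second 91 mm ahead of this point; the sleeve overhangs the near end and can be pinched from above across the rod
- mouth (a point): centre of the front face of the first and widest ring of the fixed holder, 58 mm above the table. +x points level along the axis common to all rings, the way in; z is up. Three fixed rings, bores 24, 20.5 and 17.5 mm, walls 5 mm, each 8 mm long, front faces at x = 0, 35 and 65 mm; base 60 mm wide, 12 mm high, from x = -5 to 145 mm
- stop: the stop: the fourth and narrowest ring (bore 8 mm, outside 27 mm), which no part of the rod can enter, on the same axis behind the three others, with its clamp and rail. This origin is the far end of the rail, 145 mm behind mouth, not the ring: the ring was clamped anywhere, its front face 88 to 106 mm behind mouth. A rubber buffer behind the ring gives about 1 mm per 6 N
- dish: open glass dish, 90 mm across, 15 mm high; origin at the centre of its underside
- bottle: small clear bottle with a screw cap, 56 mm across, 110 mm high; origin at the centre of its underside
- jar: small amber jar with a white lid, 48 mm across, 55 mm high; origin at the centre of its underside
Things that resemble listed ones, but are neither listed nor needed, are in the scene too. Of the things shaped like the part that bears rod_grip, the bare steel one is meant.

How it is judged:
By the outcome, as a careful person would: the job done as asked, in the order asked, and still so for the second after the job is handed in, with the robot touching nothing.
It also fails if it takes over 58 s, if anything falls off the work surface, if the arm or the gripper's body presses on something with over 40 N, if the wrist force passes 120 N, or if a joint passes its speed limit or range.

### The arm

A 6-joint arm with a two-finger parallel gripper is mounted at the origin on the work surface. World frame = base frame: x ahead of the robot, y to its left, z up, the work surface at z = 0. Lengths are in mm, angles in degrees, forces in N, time in s.
With the tool pointing down it reaches from about 300 to 850 mm from the base axis. Payload 4.2 kg.
Tool frame: the origin (TCP) lies midway between the tips of the shut fingers; the grasp point (between the pads) lies 19 mm behind it (env.grasp_offset is the distance from the TCP to the grasp point, in mm); z points along the fingers, y is the line along which they close (so a half turn about z gives the same grasp; the last joint's range is limited). The gripper opens to 91 mm and grips with 3 to 60 N. Pads are 32 mm wide; open, the fingers measure 118 mm over their backs; the gripper's body (76 mm by 178 mm) begins 60 mm behind the grasp point.
Start: joints at [-68.354, 18.312, 89.639, -0, 72.044, -1.146], TCP at [222.754, -530.117, 213.976] pointing down, gripper open.
Joint ranges: [-177.97, 177.97], [-48.28, 115.42], [12.27, 149.76], [-77.06, 257.06], [2.81, 150.46], [-146.56, 146.56]. Speed limits (degrees/s): [147.25, 147.25, 180, 180, 180, 180].

### API

Orientations are given as [roll, pitch, yaw] about the fixed x, y, z axes, in that order (R = Rz(yaw) Ry(pitch) Rx(roll)).
In Python, from workcell import env, optics gives the robot as it stands. The module is installed in compiled form; this text tells all that it offers.
- The arm moves only by the tool send_rows, never from a script. Its argument "targets" is a list that holds one entry, the list of rows, each a list of 7 numbers: the turn, a rotation vector about the world's x, y, z scaled (see below), then the shift along the world's x, y, z scaled (see below), then the closure, from -1 (fully open) to 1 (shut). In form: [[[rx, ry, rz, x, y, z, gripper], ...]]. A call has 1 to 12 rows; each row shifts and turns the commanded pose from where the row before left it; what a row does not reach is not made up. The controller multiplies each number of a shift by 0.2 m and each number of a turn by pi/2 rad. A row lasts 1/10 s, in which the tool goes at most 50 mm and 8.59 degrees, less where a joint would pass 70% of its speed; a pose out of reach is approached as far as the arm can. A call with a number of a shift or a turn outside -1 to 1 is refused whole. A call with a gripper value outside its range is refused whole. The fingers move at their own pace and stop on an object; "grip_force" is the grip in N (left out, the last holds). Time passes only in rows, so rows that do not move let the fingers close. It gives the time, the measured TCP pose, the force, the opening and the grip force at its end, in the units of the state.
- env.state(): the state, without advancing time (a new reading comes with each control period).
- optics.grab_frame(name): name is "side" or "top"; returns (picture, depth): 480x640x3 uint8, red, green, blue; 480x640 float32, mm along the optical axis (not along the pixel's ray), 0 where there is no reading.
- optics.camera_info(name): a dict with "camera_matrix" (3x3 intrinsics, pixels), "R" (3x3) and "t" (3): a world point X has camera coordinates R X + t. Camera axes: x right, y down, z forward; pixel columns grow to the right and rows downward; lengths in mm; the calibration is good to about 2 mm. A picture is of the moment at which its call begins. camera_info takes no time and is no camera call.
- env.job_done(): hands the job in; it is judged then, once.
Trained networks look in the newest picture that a camera, given by its name, has taken for a name from the list of things; names that differ only in an ending like _2 or _b are one class to them, and where a whole thing is asked for, a point or a joint stands for the part that bears it (a point fixed in the world has none). Each returns a list of dicts, best first, with "conf" (0 to 1); they miss things now and then, are a little off and sometimes report something else, mostly with a low value. They report only what shows in the picture. A call takes as long as a camera call. They do not tell look-alikes from the thing itself.
- optics.silhouettes(camera, name): "mask" (480x640 bool, what is visible of it) and "at" ([column, row] in pixels, amid what is visible of it).
- optics.place_of(camera, name): "at" ([column, row] in pixels: a listed point, or the origin of a listed thing).
The state is a dict: "time_s": time; "qpos": joint angles; "qvel": joint speeds; "effort": joint torques, N m; "ee_pos": TCP position; "ee_rot": TCP orientation; "force": force on the tool from outside, world axes, zero at the start; "torque": the same for the moment, N m; "gripper_width": finger opening in mm; "gripper_force": force on a finger pad.
Only numpy, scipy, OpenCV 4.12 (cv2) and the standard library are available. Lean on these libraries where they do the work, as an engineer would, in place of code of your own. Each camera call takes 0.05 s, during which the arm holds its last target. There are 200 camera calls.

## Working session

There is one attempt and no reset: what is moved stays moved. The work goes in short steps, Python scripts to look and compute and a tool call to move; the robot and the scene stay as the last step left them, time stands still between calls to the robot, and variables do not carry over. Pictures are saved under pics/ and viewed, at most 10 in all, crops included, and the job is handed in when it is done.

Besides the shell and the picture viewer there is one more tool, called after ">>>" as name(argument=value, ...) on one line, values as JSON. send_rows: Moves the arm, as the interface text tells. Its arguments: {"type":"object","properties":{"targets":{"type":"array"},"grip_force":{"type":"number"}},"required":["targets"]}

```bash
mkdir -p pics; cat > h.py <<'E'
import numpy as np, cv2
from workcell import env, optics
def ray(cam,uv):
    c=optics.camera_info(cam);K=np.array(c["camera_matrix"]);R=np.array(c["R"]);t=np.array(c["t"])
    d=R.T@np.linalg.inv(K)@np.array([uv[0],uv[1],1.]);return -R.T@t,d
def atz(cam,uv,z):
    o,d=ray(cam,uv);return o+d*(z-o[2])/d[2]
def cloud(cam,dep):
    c=optics.camera_info(cam);K=np.array(c["camera_matrix"]);R=np.array(c["R"]);t=np.array(c["t"])
    v,u=np.mgrid[:480,:640];p=np.stack([(u-K[0,2])/K[0,0]*dep,(v-K[1,2])/K[1,1]*dep,dep],-1)
    return (p-t)@R
E
python3 - <<'E'
from h import *
for c in("top","side"):
    p,d=optics.grab_frame(c);cv2.imwrite(f"pics/{c}0.png",p[:,:,::-1]);np.save(c+"0.npy",d)
    print(c,ray(c,(320,240)))
    for n in["rod_grip","rod_tip","rest","mouth","stop","dish","bottle","jar"]:
        z=dict(rod_grip=45,rod_tip=45,rest=45,mouth=58).get(n,0)
        print(n,[(round(r["conf"],2),np.round(r["at"]),np.round(atz(c,r["at"],z))) for r in optics.place_of(c,n)])
print(env.state())
E
```

```text
top (array([ 298.5292946 ,  -35.24273377, 1189.06974297]), array([ 0.20026658, -0.00465342, -0.97975481]))
rod_grip [(0.78, array([473., 249.]), array([ 518., -333.,   45.])), (0.7, array([443., 399.]), array([ 239., -265.,   45.])), (0.61, array([504., 333.]), array([ 359., -384.,   45.])), (0.18, array([184., 255.]), array([502., 217.,  45.]))]
rod_tip [(0.82, array([573., 344.]), array([ 341., -510.,   45.])), (0.8, array([432., 317.]), array([ 387., -250.,   45.])), (0.73, array([557., 197.]), array([ 621., -501.,   45.]))]
rest [(0.66, array([357., 129.]), array([ 758., -113.,   45.])), (0.65, array([465., 254.]), array([ 507., -317.,   45.])), (0.41, array([263., 134.]), array([747.,  74.,  45.]))]
mouth [(0.95, array([252., 227.]), array([554.,  90.,  58.]))]
stop [(0.63, array([184., 251.]), array([517., 228.,   0.]))]
dish [(0.17, array([466., 254.]), array([ 516., -330.,    0.]))]
bottle [(0.96, array([180., 133.]), array([765., 250.,   0.]))]
jar [(0.75, array([265., 134.]), array([764.,  75.,   0.]))]
side (array([-44.95535951, 536.56906861, 685.68765204]), array([ 0.5407
[... 943 characters left out ...]
([756.,  76.,   0.]))]
{'time_s': 0.9, 'qpos': array([-6.83521709e+01,  1.83123037e+01,  8.96418140e+01,  7.69857009e-04,
        7.20438498e+01, -1.14635272e+00]), 'qvel': array([-0.09307155, -0.01365696,  0.04859852,  0.03202723, -0.04977974,
       -0.07872309]), 'effort': array([-5.44018694e-04, -4.12341535e+01, -2.32230359e+01,  7.27006397e-02,
        3.75411753e-02,  2.33931326e-05]), 'ee_pos': array([ 222.76603575, -530.08808895,  213.95277212]), 'ee_rot': array([ 1.79997953e+02, -6.91559539e-04,  2.27939445e+01]), 'force': array([-0.16206316,  0.45922622,  0.12227805]), 'torque': array([-0.00259553,  0.00107315, -0.03069266]), 'gripper_force': 0.0, 'gripper_width': 91.4796741228865}
```

View pics/top0.png

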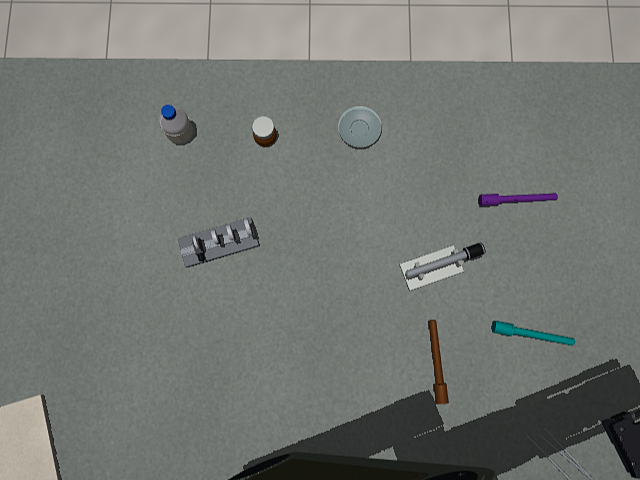

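View pics/side0.png

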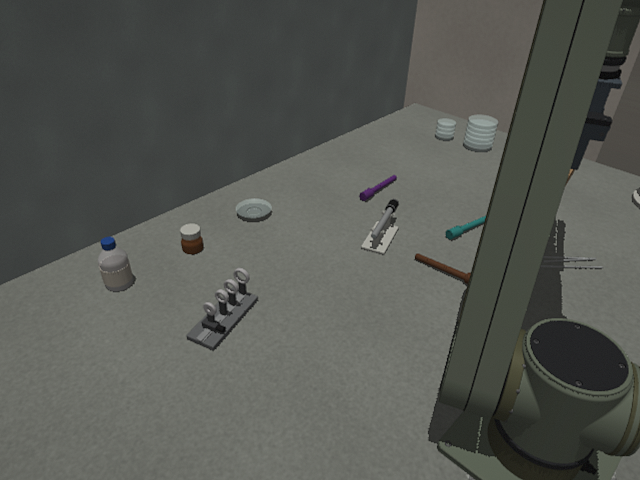

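The scene shows four rods. Top-view pixels are: steel with black sleeve in the white rest (grip 475,250; nose 408,273), purple (485,200), teal (500,328) and brown (441,393). The bare steel one in the rest fits the description. The ring holder has its mouth at (252,227) and its rail end at (184,251). I'll measure precisely and confirm in an enlarged crop.

```bash
python3 - <<'E'
from h import *
p=cv2.imread("pics/top0.png");a=cv2.resize(p[235:300,395:495],(800,520),interpolation=cv2.INTER_CUBIC)
b=cv2.resize(p[205:275,170:270],(800,560),interpolation=cv2.INTER_CUBIC)
cv2.imwrite("pics/crop.png",cv2.resize(np.vstack([a,b]),(440,594)))
s=cv2.imread("pics/side0.png");cv2.imwrite("pics/cropb.png",np.hstack([cv2.resize(s[190:260,350:410],(400,467),interpolation=cv2.INTER_CUBIC),cv2.resize(s[260:355,180:265],(400,467),interpolation=cv2.INTER_CUBIC)]))
for cam in("top","side"):
    P=cloud(cam,np.load(cam+"0.npy"));print(cam,optics.camera_info(cam)["camera_matrix"][0][0])
    # table height bias
    m=(P[...,0]>450)&(P[...,0]<500)&(P[...,1]>-150)&(P[...,1]<50);print("table z",np.median(P[m][:,2]))
    for nm,(x0,x1,y0,y1,z0,z1) in dict(rod=(440,600,-380,-160,47,66),rings=(450,620,60,260,20,90),base=(450,620,60,260,8,16),rbase=(420,600,-370,-160,5,11)).items():
        q=P[(P[...,0]>x0)&(P[...,0]<x1)&(P[...,1]>y0)&(P[...,1]<y1)&(P[...,2]>z0)&(P[...,2]<z1)]
        if len(q)<5: print(nm,len(q));continue
        r=cv2.minAreaRect(q[:,:2].astype(np.float32));l=cv2.fitLine(q[:,:2].astype(np.float32),cv2.DIST_HUBER,0,.01,.01).ravel()
        print(nm,len(q),np.round(r[0],1),np.round(r[1],1),round(r[2],2),"line",np.round(l,3),np.degrees(np.arctan2(l[1],l[0])).round(2),"z",np.round(np.percentile(q[:,2],[5,50,95]),1))
        d=l[:2]*np.sign(l[1]);t=(q[:,:2]-l[2:])@d;n=(q[:,:2]-l[2:])@[-d[1],d[0]]
        if nm in("rod","rings"):
            for k in range(int(t.min()//8),int(t.max()//8)+1):
                w=(t//8==k)
                if w.sum()>2: print("  t",k*8+4,w.sum(),"n",np.round([n[w].min(),n[w].mean(),n[w].max()],1),"z",np.round([q[w,2].min(),q[w,2].max()],1))
E
```

```text
top 610.0335096760082
table z -0.6780396560178651
rod 647 [ 491.9 -278.1] [ 29.3 156.8] 20.58 line [ 3.34000e-01 -9.42000e-01  4.93410e+02 -2.80559e+02] -70.46 z [47.7 51.4 56.7]
  t -76 14 n [-10.9  -1.2   8.5] z [49.3 56. ]
  t -68 51 n [-11.8   0.6  11.3] z [47.1 58.3]
  t -60 50 n [-11.8   0.3  11. ] z [47.7 62.2]
  t -52 48 n [-11.2  -0.6  10.4] z [48.4 58.2]
  t -44 49 n [-11.9  -0.   10.8] z [47.4 57.4]
  t -36 38 n [-10.    0.1  10.5] z [47.1 59.3]
  t -28 30 n [-14.6  -1.1  14.7] z [47.3 55.6]
  t -20 32 n [-7.5  0.2 13.5] z [47.2 53.5]
  t -12 23 n [-7.  -0.3  6.3] z [47.  55.8]
  t -4 30 n [-7.1  0.   6.1] z [47.2 54.8]
  t 4 26 n [-6.9 -0.3  6.2] z [47.3 56. ]
  t 12 28 n [-7.2 -0.6  5.6] z [47.4 55.6]
  t 20 30 n [-7.3 -0.4  6. ] z [47.2 55.9]
  t 28 27 n [-7.3 -0.3  6.5] z [47.4 55.5]
  t 36 25 n [-5.   0.8  6.8] z [47.1 54.4]
  t 44 31 n [-7.   0.2  6.9] z [47.  56.3]
  t 52 31 n [-6.3  0.8 13.7] z [47.  54.5]
  t 60 28 n [-13.1   0.4  14.9] z [47.2 54.5]
  t 68 25 n [-5.8  0.6  7.1] z [47.5 54.7]
  t 76 28 n [-6.2 -0.5  5.4] z [47.4 54.3]
  t 84 3 n [-3.1 -1.2  1. ] z
[... 1976 characters left out ...]
53 z [22.4 48.  72. ]
  t -60 142 n [-16.3  -0.3  15.4] z [20.9 74.9]
  t -52 72 n [-15.6   0.4  15.2] z [20.1 77. ]
  t -28 51 n [-13.4   0.3  12.5] z [21.1 73.5]
  t -20 156 n [-17.7  -1.   15.2] z [20.  73.9]
  t 4 104 n [-15.8  -0.8  11.5] z [20.5 73. ]
  t 12 103 n [-15.7  -1.7  10.7] z [20.2 72. ]
  t 36 18 n [-16.8   0.3  11.3] z [23.7 69.5]
  t 44 233 n [-16.7  -0.1  26. ] z [20.2 72.4]
  t 52 97 n [-18.1   4.3  25.6] z [20.2 29.1]
base 1287 [535.4 159.9] [ 61.6 152.4] 17.48 line [ 2.05000e-01 -9.79000e-01  5.25075e+02  1.61159e+02] -78.17 z [ 9.2 11.8 14.5]
rbase 485 [ 487.7 -259.9] [ 56.7 119.6] 20.14 line [ 1.96000e-01 -9.81000e-01  4.77836e+02 -2.57683e+02] -78.68 z [5.4 7.3 9.6]
```

View pics/crop.png

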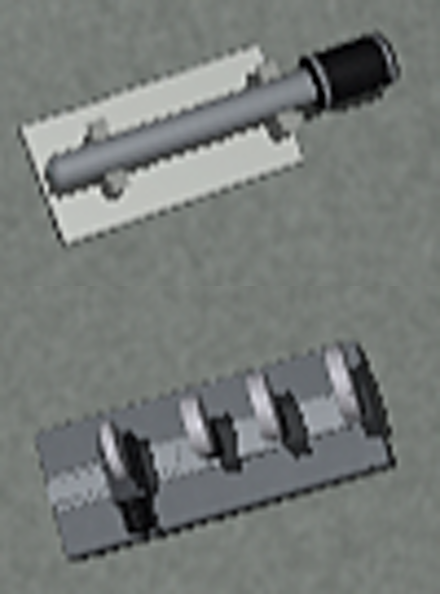

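View pics/cropb.png

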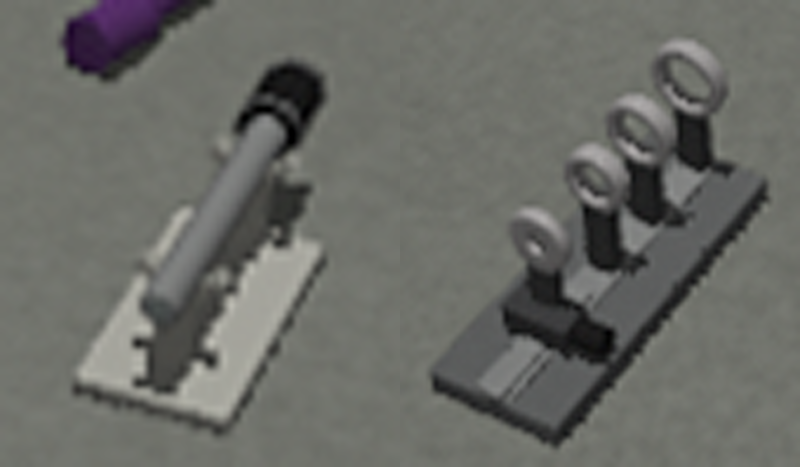

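The crops confirm it: bare steel shaft with black sleeve in the white rest, and four rings with the stop at the rail end. Next I'll fit the known shapes to the depth points from each camera.

```bash
cat > fit.py <<'E'
from h import *
from scipy.optimize import least_squares
def frame(p,q,z0):
    d=np.array([np.cos(p[2]),np.sin(p[2])]);r=q[:,:2]-p[:2]
    t=r@d;n=r@[-d[1],d[0]];return t,np.hypot(n,q[:,2]-z0-p[3])
def cyl(t,r,a,b,r0,r1):
    x=np.abs(t-(a+b)/2)-(b-a)/2;y=np.abs(r-(r0+r1)/2)-(r1-r0)/2
    return np.hypot(np.maximum(x,0),np.maximum(y,0))+np.minimum(np.maximum(x,y),0)
def rod(p,q):
    t,r=frame(p,q,45);return np.minimum(cyl(t,r,-18,18,-12,12),cyl(t,r,18,138,-7.5,7.5))
def rings(p,q):
    t,r=frame(p,q,58);s=[(0,8,12,17),(35,43,10.25,15.25),(65,73,8.75,13.75),(p[4],p[4]+8,4,13.5)]
    return np.min([cyl(t,r,*k) for k in s],0)
def run(f,p0,q,rad):
    for _ in range(3):
        k=q[np.abs(f(p0,q))<rad];o=least_squares(f,p0,args=(k,),loss="soft_l1",f_scale=1.,x_scale=[1,1,.01,1,1][:len(p0)]);p0=o.x
    return p0,len(k),np.sqrt(np.mean(o.fun**2))
if __name__=="__main__":
  for cam in("top","side"):
    P=cloud(cam,np.load(cam+"0.npy")).reshape(-1,3)
    def box(x0,x1,y0,y1,z): return P[(P[:,0]>x0)&(P[:,0]<x1)&(P[:,1]>y0)&(P[:,1]<y1)&(P[:,2]>z)&(P[:,2]<95)]
    for nm,f,p0,q in(("rod",rod,[512,-335,np.radians(109.3),0],box(430,600,-380,-160,47)),("rings",rings,[557,95,np.radians(108),0,95],box(450,620,60,260,47))):
        for rad in(12,6):
            p,n,e=run(f,p0,q,rad);p0=p
        p=p.copy();p[2]=np.degrees(p[2]);print(cam,nm,np.round(p,2),n,round(e,2))
E
python3 fit.py
```

```text
top rod [ 513.37 -334.69  109.7    -0.61] 642 1.69
top rings [555.28  93.61 107.95   0.9   97.9 ] 291 1.34
side rod [ 514.72 -335.08  109.5    -0.99] 267 1.17
side rings [ 5.5669e+02  9.2600e+01  1.0700e+02 -3.5000e-01  1.0055e+02] 506 0.91
```

>>> send_rows(targets=[[[0, 0, 0.0877, 0.1325, 0.0887, -0.0427, -1], [0, 0, 0.0877, 0.1325, 0.0887, -0.0427, -1], [0, 0, 0.0877, 0.1325, 0.0887, -0.0427, -1], [0, 0, 0.0877, 0.1325, 0.0887, -0.0427, -1], [0, 0, 0.0877, 0.1325, 0.0887, -0.0427, -1], [0, 0, 0.0877, 0.1325, 0.0887, -0.0427, -1], [0, 0, 0.0877, 0.1325, 0.0887, -0.0427, -1], [0, 0, 0.0877, 0.1325, 0.0887, -0.0427, -1], [0, 0, 0.0877, 0.1325, 0.0887, -0.0427, -1], [0, 0, 0.0877, 0.1325, 0.0887, -0.0427, -1], [0, 0, 0.0877, 0.1325, 0.0887, -0.0427, -1], [0, 0, 0, 0, 0, 0, -1]]])

```text
time_s: 2.1
ee_pos: [516.6, -332.5, 118.6]
ee_rot: [180.0, -0.1, 109.9]
force: [-0.5, -0.2, 0.1]
gripper_width: 91.6
gripper_force: 0.0
```

>>> send_rows(targets=[[[0, 0, 0, 0, 0, -0.115, -1], [0, 0, 0, 0, 0, -0.115, -1], [0, 0, 0, 0, 0, -0.115, -1], [0, 0, 0, 0, 0, 0, -1], [0, 0, 0, 0, 0, 0, -1]]])

```text
time_s: 2.6
ee_pos: [514.0, -335.5, 51.4]
ee_rot: [-180.0, 0.0, 109.5]
force: [-0.8, -0.7, 0.4]
gripper_width: 91.4
gripper_force: 0.0
```

>>> send_rows(targets=[[[0, 0, 0, 0, 0, -0.063, -1], [0, 0, 0, 0, 0, -0.063, -1], [0, 0, 0, 0, 0, 0, -1], [0, 0, 0, 0, 0, 0, 1], [0, 0, 0, 0, 0, 0, 1], [0, 0, 0, 0, 0, 0, 1], [0, 0, 0, 0, 0, 0, 1], [0, 0, 0, 0, 0, 0, 1], [0, 0, 0, 0, 0, 0, 1]]], grip_force=20)

```text
time_s: 3.5
ee_pos: [514.3, -335.0, 26.0]
ee_rot: [180.0, 0.0, 109.6]
force: [0.3, 0.2, 0.4]
gripper_width: 45.9
gripper_force: 0.0
```

>>> send_rows(targets=[[[0, 0, 0, 0, 0, 0, 1], [0, 0, 0, 0, 0, 0, 1], [0, 0, 0, 0, 0, 0, 1], [0, 0, 0, 0, 0, 0, 1], [0, 0, 0, 0, 0, 0, 1]]])

```text
time_s: 4.0
ee_pos: [514.6, -335.0, 26.0]
ee_rot: [180.0, 0.0, 109.6]
force: [1.0, 1.1, 1.6]
gripper_width: 23.7
gripper_force: 20.0
```

>>> send_rows(targets=[[[0, 0, 0, 0, 0, 0.1, 1], [0, 0, 0, 0, 0, 0.1, 1], [0, 0, -0.0026, 0.0528, 0.1435, 0, 1], [0, 0, -0.0026, 0.0528, 0.1435, 0, 1], [0, 0, -0.0026, 0.0528, 0.1435, 0, 1], [0, 0, -0.0026, 0.0528, 0.1435, 0, 1], [0, 0, -0.0026, 0.0528, 0.1435, 0, 1], [0, 0, -0.0026, 0.0528, 0.1435, 0, 1], [0, 0, -0.0026, 0.0528, 0.1435, 0, 1], [0, 0, -0.0026, 0.0528, 0.1435, 0, 1], [0, 0, -0.0026, 0.0528, 0.1435, 0, 1], [0, 0, 0, 0, 0, 0, 1]]])

```text
time_s: 5.2
ee_pos: [610.1, -73.5, 65.5]
ee_rot: [180.0, -0.0, 107.7]
force: [-0.3, -0.2, -1.3]
gripper_width: 23.7
gripper_force: 20.0
```

>>> send_rows(targets=[[[0, 0, 0, 0, 0, -0.07, 1], [0, 0, 0, 0, 0, -0.065, 1], [0, 0, 0, 0, 0, 0, 1], [0, 0, 0, 0, 0, 0, 1]]])

```text
time_s: 5.6
ee_pos: [608.4, -77.5, 37.8]
ee_rot: [-179.9, -0.0, 107.4]
force: [0.7, -1.1, -2.2]
gripper_width: 23.8
gripper_force: 20.0
```

```bash
cat > look.py <<'E'
from fit import *
import sys
tag=sys.argv[1]
s=env.state();g=s["ee_pos"];print(s["time_s"],g.round(2),s["ee_rot"].round(2),s["force"].round(1),s["gripper_width"])
for cam in("top","side"):
    ds=[]
    for i in range(4):
        p,d=optics.grab_frame(cam);ds.append(d)
    cv2.imwrite(f"pics/{cam}{tag}.png",p[:,:,::-1])
    d=np.median(ds,0);P=cloud(cam,d).reshape(-1,3)
    c=np.array([556,93.1]);u=np.array([-.3007,.9537]);r=P[:,:2]-c;t=r@u;n=r@[-u[1],u[0]]
    m=(np.abs(n)<25)&(P[:,2]<95)&(P[:,2]>47)
    def rs(p,q):
        t,r=frame(p,q,58);return cyl(t,r,18-138,0,-7.5,7.5)   # p = nose
    tip=g[:2]+138*u
    for nm,f,p0,q in(("shaft",rs,[*tip,np.radians(107.5),0],P[m&(t>-160+0)&(t<-5)&(((P[:,:2]-g[:2])@u)>24)]),("rings",rings,[556,93,np.radians(107.5),0,98],P[m&(t>-6)&(t<115)])):
        for rad in(10,5): p,k,e=run(f,p0,q,rad);p0=p
        w=(p[:2]-c);print(cam,nm,np.round(p[:2],2),np.degrees(p[2]).round(2),np.round(p[3:],2),"along/lat",np.round([w@u,w@[-u[1],u[0]]],2),k,round(e,2))
E
python3 look.py 1
python3 -c "
import cv2,numpy as np
a=cv2.imread('pics/top1.png')[200:300,170:330];b=cv2.imread('pics/side1.png')[200:350,180:340]
cv2.imwrite('pics/c1.png',np.vstack([cv2.resize(a,(400,250)),cv2.resize(b,(373,350))[:,:] if 0 else cv2.resize(b,(400,345))]))"
```

```text
5.6 [608.41 -77.52  37.79] [-1.7989e+02 -5.0000e-02  1.0744e+02] [ 0.7 -1.1 -2.2] 23.846989349444197
top shaft [566.09  53.89] 108.09 [-1.53] along/lat [-40.43   2.17] 133 0.94
top rings [554.67  93.48] 107.1 [ -1.06 102.98] along/lat [0.76 1.16] 289 0.88
side shaft [568.78  54.23] 107.32 [-0.62] along/lat [-40.92  -0.5 ] 317 0.59
side rings [557.23  92.35] 107.22 [ -0.6  100.84] along/lat [-1.09 -0.94] 509 0.57
```

View pics/c1.png

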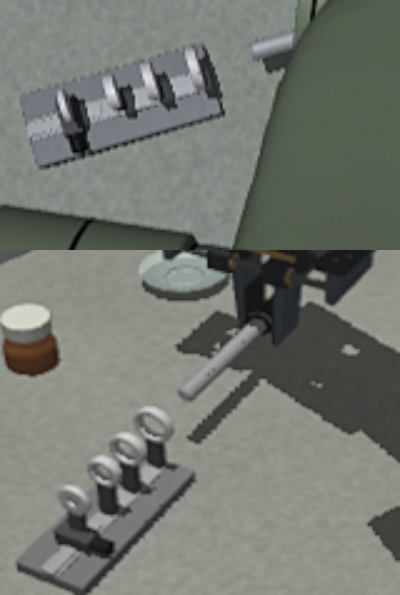

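The nose is about 40 mm short of the mouth, level and well aligned (within 1 mm, and about 0.3° in yaw). I'll insert to about 20 mm past the mouth.

>>> send_rows(targets=[[[0, 0, -0.0028, 0, 0, 0, 1], [0, 0, 0, -0.0163, 0.0525, 0, 1], [0, 0, 0, -0.0163, 0.0525, 0, 1], [0, 0, 0, -0.0163, 0.0525, 0, 1], [0, 0, 0, -0.0163, 0.0525, 0, 1], [0, 0, 0, -0.0163, 0.0525, 0, 1], [0, 0, 0, 0, 0, 0, 1], [0, 0, 0, 0, 0, 0, 1]]])

```text
time_s: 6.8
ee_pos: [593.0, -23.8, 38.9]
ee_rot: [180.0, 0.0, 107.3]
force: [1.1, 0.1, -0.8]
gripper_width: 23.6
gripper_force: 20.0
```

```bash
sed -i 's/(t<-5)/(t<-4)/' look.py; python3 look.py 2; python3 -c "
from workcell import env
s=env.state();print(s['ee_pos'],s['force'],s['torque'])"
```

```text
6.8 [593.05 -23.82  38.94] [1.7998e+02 2.0000e-02 1.0731e+02] [ 1.1  0.1 -0.8] 23.613461573780736
top shaft [551.55 107.79] 107.5 [0.] along/lat [15.35 -0.17] 0 nan
top rings [555.6  93.9] 107.69 [ -1.11 102.76] along/lat [0.88 0.14] 300 1.32
side shaft [559.4   85.95] 107.01 [-1.07] along/lat [-7.84 -1.09] 262 0.6
side rings [557.49  92.48] 107.39 [ -0.72 100.81] along/lat [-1.04 -1.23] 513 0.97
[593.0755124  -24.47073308  38.81239904] [ 0.44476588  0.70320775 -1.1789951 ] [-0.02513205 -0.10664368  0.02030721]
  return _methods._mean(a, axis=axis, dtype=dtype,
  ret = ret.dtype.type(ret / rcount)
```

>>> send_rows(targets=[[[0, 0, 0, -0.0075, 0.0239, 0.0015, 1], [0, 0, 0, -0.0075, 0.0239, 0, 1], [0, 0, 0, -0.0075, 0.0239, 0, 1], [0, 0, 0, -0.0075, 0.0239, 0, 1], [0, 0, 0, -0.0075, 0.0239, 0, 1], [0, 0, 0, 0, 0, 0, 1], [0, 0, 0, 0, 0, 0, 1]]])

```text
time_s: 7.9
ee_pos: [585.5, -0.1, 39.2]
ee_rot: [180.0, 0.0, 107.3]
force: [0.7, -0.7, -1.5]
gripper_width: 23.5
gripper_force: 20.0
```

>>> send_rows(targets=[[[0, 0, 0, -0.0075, 0.0239, 0, 1], [0, 0, 0, -0.0075, 0.0239, 0, 1], [0, 0, 0, -0.0075, 0.0239, 0, 1], [0, 0, 0, -0.0075, 0.0239, 0, 1], [0, 0, 0, 0, 0, 0, 1], [0, 0, 0, 0, 0, 0, 1]]])

```text
time_s: 8.5
ee_pos: [579.5, 19.0, 39.2]
ee_rot: [180.0, 0.0, 107.3]
force: [0.2, -1.5, -1.9]
gripper_width: 23.6
gripper_force: 20.0
```

```bash
python3 look.py 3 2>/dev/null; python3 -c "
import cv2,numpy as np
a=cv2.imread('pics/side3.png')[230:360,180:320]
cv2.imwrite('pics/c3.png',cv2.resize(a,(640,594),interpolation=cv2.INTER_CUBIC))"
```

```text
8.5 [579.49  19.03  39.17] [1.7999e+02 1.0000e-02 1.0728e+02] [ 0.2 -1.5 -1.9] 23.55789196188289
top shaft [538.   150.64] 107.5 [0.] along/lat [60.29 -0.13] 0 nan
top rings [555.64  91.68] 107.19 [ -0.98 105.06] along/lat [-1.25  0.77] 142 1.45
side shaft [558.63  86.77] 107.53 [-0.71] along/lat [-6.83 -0.6 ] 138 0.55
side rings [557.73  92.93] 107.6 [ -0.95 100.49] along/lat [-0.68 -1.6 ] 514 1.25
```

View pics/c3.png

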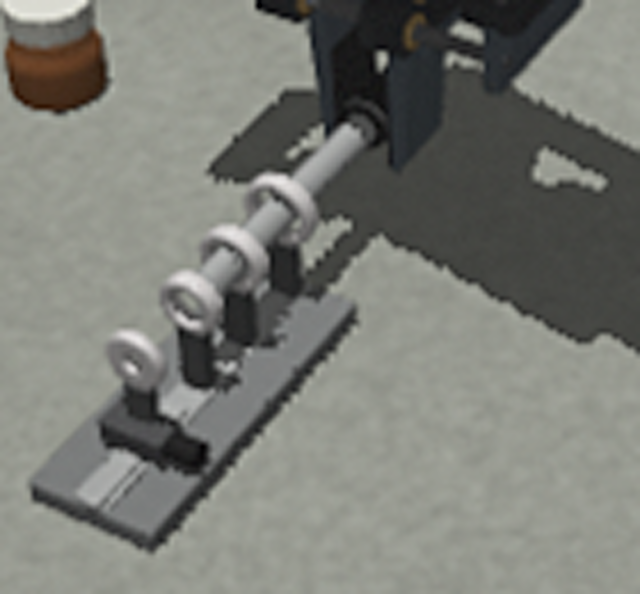

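The rod is through rings 1 and 2 with its nose just in front of ring 3, and forces are near zero. Next, gently into ring 3.

>>> send_rows(targets=[[[0, 0, 0, -0.0045, 0.0143, 0, 1], [0, 0, 0, -0.0045, 0.0143, 0, 1], [0, 0, 0, -0.0045, 0.0143, 0, 1], [0, 0, 0, 0, 0, 0, 1], [0, 0, 0, 0, 0, 0, 1]]])

```text
time_s: 9.4
ee_pos: [576.8, 27.6, 39.2]
ee_rot: [180.0, 0.0, 107.3]
force: [-0.1, 0.7, -0.5]
gripper_width: 23.7
gripper_force: 20.0
```

>>> send_rows(targets=[[[0, 0, 0, -0.0045, 0.0143, 0, 1], [0, 0, 0, -0.0045, 0.0143, 0, 1], [0, 0, 0, -0.0045, 0.0143, 0, 1], [0, 0, 0, 0, 0, 0, 1], [0, 0, 0, 0, 0, 0, 1]]])

```text
time_s: 9.9
ee_pos: [574.1, 36.1, 39.1]
ee_rot: [180.0, 0.0, 107.3]
force: [0.3, 0.0, -1.5]
gripper_width: 23.7
gripper_force: 20.0
```

```bash
python3 -c "
from workcell import env
s=env.state();print(s['ee_pos'],s['force'],s['torque'])"
```

```text
[574.09718837  36.11713141  39.14352623] [ 0.27729614  0.01622594 -1.51690672] [-0.06667259 -0.15606179  0.02932487]
```

>>> send_rows(targets=[[[0, 0, 0, -0.003, 0.0095, 0, 1], [0, 0, 0, -0.003, 0.0095, 0, 1], [0, 0, 0, -0.003, 0.0095, 0, 1], [0, 0, 0, -0.003, 0.0095, 0, 1], [0, 0, 0, 0, 0, 0, 1]]])

```text
time_s: 10.4
ee_pos: [571.6, 43.9, 39.1]
ee_rot: [180.0, -0.0, 107.3]
force: [0.6, 0.1, -1.5]
gripper_width: 23.8
gripper_force: 20.0
```

>>> send_rows(targets=[[[0, 0, 0, -0.0015, 0.0048, 0, 1], [0, 0, 0, -0.0015, 0.0048, 0, 1], [0, 0, 0, 0, 0, 0, 1]]])

```text
time_s: 10.7
ee_pos: [571.1, 45.6, 39.1]
ee_rot: [180.0, -0.0, 107.3]
force: [-0.5, 0.6, -2.1]
gripper_width: 23.5
gripper_force: 20.0
```

>>> send_rows(targets=[[[0, 0, 0, -0.0015, 0.0048, 0, 1], [0, 0, 0, -0.0015, 0.0048, 0, 1], [0, 0, 0, 0, 0, 0, 1]]])

```text
time_s: 11.0
ee_pos: [570.5, 47.5, 39.1]
ee_rot: [180.0, -0.0, 107.3]
force: [-0.2, 0.7, -0.9]
gripper_width: 23.7
gripper_force: 20.0
```

>>> send_rows(targets=[[[0, 0, 0, -0.0015, 0.0048, 0, 1], [0, 0, 0, -0.0015, 0.0048, 0, 1], [0, 0, 0, 0, 0, 0, 1]]])

```text
time_s: 11.3
ee_pos: [569.8, 49.5, 39.1]
ee_rot: [180.0, -0.0, 107.3]
force: [-0.1, 0.9, -1.3]
gripper_width: 23.9
gripper_force: 20.0
```

>>> send_rows(targets=[[[0, 0, 0, -0.0015, 0.0048, 0, 1], [0, 0, 0, -0.0015, 0.0048, 0, 1], [0, 0, 0, 0, 0, 0, 1]]])

```text
time_s: 11.6
ee_pos: [569.2, 51.4, 39.1]
ee_rot: [180.0, -0.0, 107.3]
force: [0.0, 0.3, -0.5]
gripper_width: 23.8
gripper_force: 20.0
```

>>> send_rows(targets=[[[0, 0, 0, -0.0015, 0.0048, 0, 1], [0, 0, 0, 0, 0, 0, 1]]])

```text
time_s: 11.8
ee_pos: [569.0, 52.4, 39.1]
ee_rot: [180.0, -0.0, 107.3]
force: [0.5, 0.4, -0.8]
gripper_width: 23.7
gripper_force: 20.0
```

Nose is at about 95 mm. Continuing in 1 mm steps.

>>> send_rows(targets=[[[0, 0, 0, -0.0015, 0.0048, 0, 1], [0, 0, 0, 0, 0, 0, 1]]])

```text
time_s: 12.0
ee_pos: [568.7, 53.3, 39.1]
ee_rot: [180.0, -0.0, 107.3]
force: [-0.0, 0.8, -1.1]
gripper_width: 23.1
gripper_force: 20.0
```

>>> send_rows(targets=[[[0, 0, 0, -0.0015, 0.0048, 0, 1], [0, 0, 0, 0, 0, 0, 1]]])

```text
time_s: 12.2
ee_pos: [568.3, 54.3, 39.1]
ee_rot: [180.0, -0.0, 107.3]
force: [-0.0, 0.6, -1.8]
gripper_width: 23.2
gripper_force: 20.0
```

>>> send_rows(targets=[[[0, 0, 0, -0.0008, 0.0024, 0, 1], [0, 0, 0, 0, 0, 0, 1]]])

```text
time_s: 12.4
ee_pos: [568.2, 54.7, 39.1]
ee_rot: [180.0, -0.0, 107.3]
force: [-0.9, -0.0, -1.3]
gripper_width: 23.5
gripper_force: 20.0
```

>>> send_rows(targets=[[[0, 0, 0, -0.0008, 0.0024, 0, 1], [0, 0, 0, 0, 0, 0, 1]]])

```text
time_s: 12.6
ee_pos: [568.0, 55.2, 39.1]
ee_rot: [180.0, -0.0, 107.3]
force: [-0.0, 1.0, -1.4]
gripper_width: 23.7
gripper_force: 20.0
```

>>> send_rows(targets=[[[0, 0, 0, -0.0008, 0.0024, 0, 1], [0, 0, 0, 0, 0, 0, 1]]])

```text
time_s: 12.8
ee_pos: [567.9, 55.7, 39.1]
ee_rot: [180.0, -0.0, 107.3]
force: [-0.7, -0.5, -1.3]
gripper_width: 24.0
gripper_force: 20.0
```

>>> send_rows(targets=[[[0, 0, 0, -0.0008, 0.0024, 0, 1], [0, 0, 0, 0, 0, 0, 1]]])

```text
time_s: 13.0
ee_pos: [567.7, 56.1, 39.1]
ee_rot: [180.0, -0.0, 107.3]
force: [-0.5, 0.9, -2.2]
gripper_width: 23.6
gripper_force: 20.0
```

>>> send_rows(targets=[[[0, 0, 0, -0.0008, 0.0024, 0, 1], [0, 0, 0, 0, 0, 0, 1]]])

```text
time_s: 13.2
ee_pos: [567.6, 56.6, 39.1]
ee_rot: [180.0, -0.0, 107.3]
force: [0.1, -0.2, -0.8]
gripper_width: 23.6
gripper_force: 20.0
```

>>> send_rows(targets=[[[0, 0, 0, -0.0008, 0.0024, 0, 1], [0, 0, 0, 0, 0, 0, 1]]])

```text
time_s: 13.4
ee_pos: [567.4, 57.1, 39.1]
ee_rot: [180.0, 0.0, 107.3]
force: [0.0, -0.4, -1.5]
gripper_width: 23.6
gripper_force: 20.0
```

>>> send_rows(targets=[[[0, 0, 0, -0.0008, 0.0024, 0, 1], [0, 0, 0, 0, 0, 0, 1]]])

```text
time_s: 13.6
ee_pos: [567.3, 57.6, 39.1]
ee_rot: [180.0, -0.0, 107.3]
force: [-0.2, 0.2, -1.3]
gripper_width: 23.5
gripper_force: 20.0
```

>>> send_rows(targets=[[[0, 0, 0, -0.0008, 0.0024, 0, 1], [0, 0, 0, 0, 0, 0, 1]]])

```text
time_s: 13.8
ee_pos: [567.1, 58.0, 39.1]
ee_rot: [180.0, -0.0, 107.3]
force: [0.6, -0.1, -2.8]
gripper_width: 23.5
gripper_force: 20.0
```

>>> send_rows(targets=[[[0, 0, 0, -0.0008, 0.0024, 0, 1], [0, 0, 0, 0, 0, 0, 1]]])

```text
time_s: 14.0
ee_pos: [566.9, 58.5, 39.2]
ee_rot: [180.0, -0.0, 107.3]
force: [-0.0, 0.2, -1.0]
gripper_width: 23.5
gripper_force: 20.0
```

>>> send_rows(targets=[[[0, 0, 0, -0.0008, 0.0024, 0, 1], [0, 0, 0, 0, 0, 0, 1]]])

```text
time_s: 14.2
ee_pos: [566.8, 59.0, 39.1]
ee_rot: [180.0, -0.0, 107.3]
force: [0.2, 0.1, -1.5]
gripper_width: 23.6
gripper_force: 20.0
```

>>> send_rows(targets=[[[0, 0, 0, -0.0008, 0.0024, 0, 1], [0, 0, 0, 0, 0, 0, 1]]])

```text
time_s: 14.4
ee_pos: [566.7, 59.4, 39.1]
ee_rot: [180.0, 0.0, 107.3]
force: [1.4, -1.0, -0.9]
gripper_width: 23.9
gripper_force: 20.0
```

```bash
python3 look.py 4 2>/dev/null; python3 -c "
import cv2,numpy as np
a=cv2.imread('pics/side4.png')[250:350,180:290]
cv2.imwrite('pics/c4.png',cv2.resize(a,(653,594),interpolation=cv2.INTER_CUBIC))"
```

```text
14.4 [566.66  59.37  39.15] [1.7999e+02 1.0000e-02 1.0727e+02] [ 1.4 -1.  -0.9] 23.873424761077036
top shaft [525.16 190.98] 107.5 [0.] along/lat [ 1.0262e+02 -2.0000e-02] 0 nan
top rings [551.99  93.45] 101.39 [  0.74 106.59] along/lat [1.53 3.72] 6 0.18
side shaft [574.4  198.78] 82.51 [-0.52] along/lat [ 95.26 -49.32] 10 0.31
side rings [557.48  95.86] 107.96 [-1.51 97.52] along/lat [ 2.19 -2.24] 554 1.78
```

View pics/c4.png

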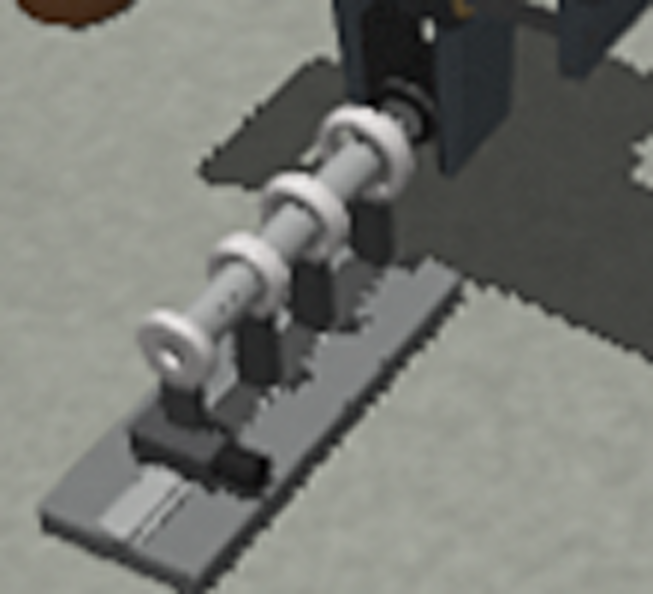

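The rod is through all three rings and the nose is at or just short of the stop ring. Contact may just be starting, so I'll continue in half-millimetre steps.

>>> send_rows(targets=[[[0, 0, 0, -0.0008, 0.0024, 0, 1], [0, 0, 0, 0, 0, 0, 1]]])

```text
time_s: 15.0
ee_pos: [566.6, 59.7, 39.2]
ee_rot: [180.0, 0.0, 107.3]
force: [1.9, -2.0, -0.6]
gripper_width: 23.4
gripper_force: 20.0
```

>>> send_rows(targets=[[[0, 0, 0, -0.0008, 0.0024, 0, 1], [0, 0, 0, 0, 0, 0, 1]]])

```text
time_s: 15.2
ee_pos: [566.5, 60.0, 39.2]
ee_rot: [180.0, 0.0, 107.3]
force: [-0.3, -4.0, -1.4]
gripper_width: 23.7
gripper_force: 20.0
```

>>> send_rows(targets=[[[0, 0, 0, -0.0008, 0.0024, 0, 1], [0, 0, 0, 0, 0, 0, 1]]])

```text
time_s: 15.4
ee_pos: [566.5, 60.4, 39.2]
ee_rot: [180.0, 0.1, 107.3]
force: [1.5, -6.0, -1.0]
gripper_width: 23.4
gripper_force: 20.0
```

>>> send_rows(targets=[[[0, 0, 0, 0, 0, 0, 1], [0, 0, 0, 0, 0, 0, 1]]])

```text
time_s: 15.6
ee_pos: [566.4, 60.4, 39.2]
ee_rot: [180.0, 0.1, 107.3]
force: [1.6, -5.2, -0.7]
gripper_width: 23.7
gripper_force: 20.0
```

>>> send_rows(targets=[[[0, 0, 0, 0, 0, 0, 1], [0, 0, 0, 0, 0, 0, 1], [0, 0, 0, 0, 0, 0, 1], [0, 0, 0, 0, 0, 0, 1]]])

```text
time_s: 16.0
ee_pos: [566.5, 60.4, 39.2]
ee_rot: [180.0, 0.1, 107.3]
force: [1.1, -5.6, -1.7]
gripper_width: 23.3
gripper_force: 20.0
```

>>> send_rows(targets=[[[0, 0, 0, 0.0008, -0.0024, 0, 1], [0, 0, 0, 0.0008, -0.0024, 0, 1], [0, 0, 0, 0, 0, 0, 1]]])

```text
time_s: 16.3
ee_pos: [566.5, 60.0, 39.1]
ee_rot: [180.0, -0.0, 107.2]
force: [0.9, -3.7, -1.3]
gripper_width: 23.4
gripper_force: 20.0
```

>>> send_rows(targets=[[[0, 0, 0, 0.0005, -0.0015, 0, 1], [0, 0, 0, 0, 0, 0, 1], [0, 0, 0, 0, 0, 0, 1]]])

```text
time_s: 16.6
ee_pos: [566.5, 59.8, 39.1]
ee_rot: [180.0, -0.0, 107.3]
force: [0.6, -2.8, -1.2]
gripper_width: 23.4
gripper_force: 20.0
```

>>> send_rows(targets=[[[0, 0, 0, 0.0008, -0.0024, 0, 1], [0, 0, 0, 0, 0, 0, 1], [0, 0, 0, 0, 0, 0, 1]]])

```text
time_s: 16.9
ee_pos: [566.6, 59.4, 39.1]
ee_rot: [-180.0, -0.0, 107.2]
force: [-0.7, -1.6, -2.1]
gripper_width: 23.4
gripper_force: 20.0
```

>>> send_rows(targets=[[[0, 0, 0, 0, 0, 0, -1], [0, 0, 0, 0, 0, 0, -1], [0, 0, 0, 0, 0, 0, -1], [0, 0, 0, 0, 0, 0, -1], [0, 0, 0, 0, 0, 0, -1], [0, 0, 0, 0, 0, 0, -1], [0, 0, 0, 0, 0, 0, -1], [0, 0, 0, 0, 0, 0, -1], [0, 0, 0, 0, 0, 0, -1], [0, 0, 0, 0, 0, 0, -1]]])

```text
time_s: 17.9
ee_pos: [566.8, 59.1, 39.1]
ee_rot: [180.0, 0.0, 107.3]
force: [0.1, 0.1, 0.1]
gripper_width: 91.1
gripper_force: 0.0
```

Released. Rising straight up, then checking.

>>> send_rows(targets=[[[0, 0, 0, 0, 0, 0.05, -1], [0, 0, 0, 0, 0, 0.1, -1], [0, 0, 0, 0, 0, 0.15, -1], [0, 0, 0, 0, 0, 0.15, -1], [0, 0, 0, 0, 0, 0.15, -1], [0, 0, 0, 0, 0, 0.15, -1], [0, 0, 0, 0, 0, 0, -1], [0, 0, 0, 0, 0, 0, -1]]])

```text
time_s: 18.7
ee_pos: [566.8, 59.2, 190.1]
ee_rot: [179.9, 0.0, 107.3]
force: [-0.9, -0.3, -0.6]
gripper_width: 91.3
gripper_force: 0.0
```

```bash
python3 -c "
from h import *
s=env.state();print(s['time_s'],s['ee_pos'],s['force'])
p,d=optics.grab_frame('side');cv2.imwrite('pics/c5.png',cv2.resize(p[220:350,150:310,::-1],(731,594),interpolation=cv2.INTER_CUBIC))"
```

```text
18.7 [566.83076022  59.17313538 190.10644947] [-0.93412412 -0.29404819 -0.62660058]
```

View pics/c5.png

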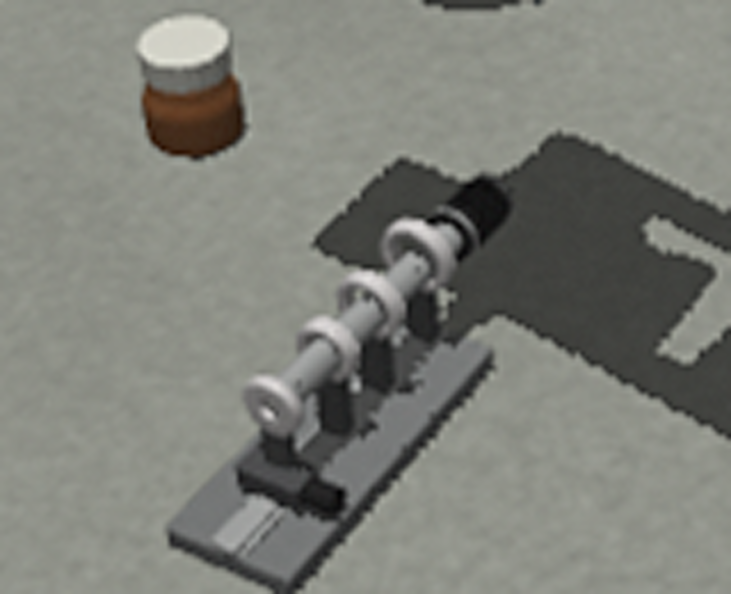

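The rod lies in the three rings, with its nose at the stop ring (290,390 in the crop) and the gripper clear of it.

```bash
python3 -c "
from workcell import env
print(env.job_done())"
```

```text
the job is handed in; nothing more can be done
None
```

The rod now lies in the three wider rings with its nose by the stop ring; I pressed it there at about 6 N for a little over half a second, let go, and handed the job in at 18.7 s.

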